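Close the praline tin with its nested lids, then take the copper cover off alone

ROBOT

A 7-joint arm with a two-finger parallel gripper is mounted at the origin on the work surface. World frame = base frame: x ahead of the robot, y to its left, z up, the work surface at z = 0. Lengths are in m, angles in rad, forces in N, time in s.
With the tool pointing down it reaches from about 0.35 to 0.9 m from the base axis. Payload 19.9 kg.
Tool frame: the origin (TCP) lies at the very end of the fingers, on their centre line; the grasp point (between the pads) lies 19 mm behind it (ctrl.tcp_to_grasp is the distance from the TCP to the grasp point, in m); z points along the fingers, y is the line along which they close (so a half turn about z gives the same grasp; the last joint's range is limited). The gripper opens to 94 mm and grips with 3 to 60 N. Pads are 16 mm wide; open, the fingers measure 119 mm over their backs; the gripper's body (75 mm by 177 mm) begins 78 mm behind the grasp point.
Start: joints at [-0.042, 0.417, -0.01, 1.614, 0.005, 1.111, -0.053], TCP at [0.625, 0, 0.205] pointing down, gripper open.
Joint ranges: [-2.81, 2.81], [-0.39, 2.02], [-1.27, 1.25], [0.06, 2.57], [-1.19, 4.33], [0.19, 2], [-2.82, 2.82]. Speed limits (rad/s): [1.89, 1.89, 2.39, 2.39, 3.01, 3.01, 3.01].

INTERFACE

Orientations are given as a unit quaternion [w, x, y, z].
In Python, from cell import ctrl gives the robot as it stands.
- The arm moves only by the tool arm_command, never from a script. Its argument "commands" is text: rows parted by semicolons, each of 7 numbers parted by spaces: the turn, a rotation vector about the tool's x, y, z as a fraction of full scale, then the shift along the tool's x, y, z as a fraction of full scale, then the opening, from -1 (shut) to 1 (fully open). In form: rx ry rz x y z hand; .... A call has 1 to 12 rows; each row is the pose to reach, as a shift and turn from the pose commanded when the call began, along the tool's axes at that moment; what a row does not reach only later rows make up. Full scale, the value 1, is 30 cm for a shift and 90 degrees for a turn. A row lasts 1/12 s, in which the tool goes at most 41.7 mm and 7.16 degrees, less where a joint would pass 70% of its speed; a pose out of reach is approached as far as the arm can. A call with a number of a shift or a turn outside -1 to 1 is refused whole. A call with a gripper value outside its range is refused whole. The fingers move at their own pace and stop on an object; "newtons" is the grip in N (left out, the last holds). Time passes only in rows, so rows that repeat a pose let the fingers close. It gives the time, the measured TCP pose, the force, the opening and the grip force at its end, in the units of the state.
- ctrl.read_state(): the state, without advancing time (a new reading comes with each control period).
- ctrl.snapshot(name): name is "scene" or "side" or "wrist"; returns a dict with "img" (420x560x3 uint8, red, green, blue), "depth" (420x560 float32, m along the optical axis (not along the pixel's ray), 0 where there is no reading), "fx", "fy", "cx", "cy" (pixels), "k1" (the pictures are not rectified: a ray, as slopes to the right and down, at radius r is drawn at 1 + k1 r^2 times it, then the intrinsics apply), "origin" and "orientation" of the camera in the world. Camera axes: x right, y up, looking along -z (the intrinsics and any distortion apply to the point x, -y, -z); pixel columns grow to the right and rows downward; lengths in m; the calibration is good to about 2 mm. A picture is of the moment at which its call begins.
- ctrl.finish_job(): hands the job in; it is judged then, once.
The state is a dict: "time_s": time; "joint_pos": joint angles; "joint_velocities": joint speeds; "joint_efforts": joint torques, N m; "ee_pos": TCP position; "eef_rot": TCP orientation; "ft_force": force on the tool from outside, world axes, zero at the start; "wrist_torque": the same for the moment, N m; "opening": opening from 0.0 (shut) to 1.0 (fully open); "gripper_force": force on a finger pad.
Only numpy, scipy, OpenCV 4.12 (cv2) and the standard library are available. Lean on these libraries where they do the work, as an engineer would, in place of code of your own. Each camera call takes 0.05 s, during which the arm holds its last target. There are 200 camera calls.

TASK

Two nested lids for the open blue praline tin are parked on a steel cake ring: take the pair by the inner lid's black knob, which sticks up through the neck of the copper outer cover, lower both together onto the tin until the white inner lid sits fully home, and let go. Then lift the copper cover off alone by its neck, leaving the inner lid seated and undisturbed, and finish while still holding the cover level and still about 10 cm above where it sat, ready to hand over for washing. Do not drop the lids, shift the tin or move anything else on the counter.

Things in the scene. Friction and masses are not known exactly. Their poses are not given: they have to be found in the camera images.
- tin: open round blue tin with chocolates inside, loose on the counter, 0.9 kg: 123 mm outer, 116 mm inner diameter, 80 mm high, flat rim; origin at the centre of its underside, z up along its axis (rim at z = +80 mm). It and the cake ring trade sides of the counter from start to start
- lid_rest: plain steel cake ring, loose, on which the lids are parked at the start (the inner lid's flange on its rim): 127 mm outer, 118 mm inner diameter, 45 mm high, open at both ends; origin at the centre of its underside, z up
- lid_inner: white plastic inner lid with a black centre knob, 0.2 kg, z up. Origin: centre of the flange's underside, which rests on the rim (seated: 80 mm above the tin's origin, same axis). Flange 130 mm across, z = 0 to +6 mm. Plug below: 110 mm across, to z = -12 mm, lower half tapering to 100 mm. Stem 18 mm across up to z = +43 mm, above it the knob's grip
- knob_top (a point): centre of the top face of the inner lid's black knob, 72 mm above the inner lid's origin. The knob's upright cylindrical grip is 26 mm across and reaches 27 mm down from here; the cover's neck begins 34 mm below here. Lifting the knob lifts both lids, as the cover just rests on the flange
- lid_outer: copper outer cover, 0.25 kg, z up, resting loose on the inner lid's flange. Origin: centre of its plate's underside, when nested 6 mm above the inner lid's origin. Plate 142 mm across, z = 0 to +4 mm, 40 mm centre hole. Skirt: hangs from the plate's edge to z = -20 mm, 134 mm inner diameter, goes loosely round flange and tin. Neck: see neck_top
- neck_top (a point): centre of the top of the copper cover's neck, an upright round tube in the middle of the plate, 52 mm outer, 40 mm inner diameter, 28 mm tall; this point is 32 mm above the cover's origin. The inner lid's knob stands free inside it and rises 34 mm above this point (leave room for it between the fingers)
- sprinkle_jar: glass jar with a red cap, 72 mm across, 110 mm high; bystander; origin at the centre of its underside
- ramekin: white ceramic ramekin, 66 mm across, 42 mm high, nearest the robot; bystander; origin at the centre of its underside
- spatula: spatula lying flat on the counter, 240 mm long; bystander; x axis along its length
- small_tin: small yellow closed tin, 90 mm across, 72 mm high; bystander, not the tin to be closed; origin at the centre of its underside
- spoon: spoon lying flat on the counter, 180 mm long; bystander; x axis along its length
Mind the look-alikes: they are no part of the job. Leave any green, purple or red look-alike of the lid_inner alone.

How it is judged:
On the way, in this order (a step that is already met when the one before it is completed fails the run):
1. both lids, still nested, are lifted off the cake ring by the knob (z of lid_outer in the frame of lid_inner between 0.003 and 0.009 m and horizontal distance between lid_outer and lid_inner below 0.006 m and z of lid_inner in the frame of lid_rest above 0.065 m and contact force between the fingers and lid_inner above 0.5 N), for 0.1 s.
2. both lids, still nested, sit on the tin with the inner lid fully home, and the knob is let go (z of lid_outer in the frame of lid_inner between 0.003 and 0.009 m and horizontal distance between lid_outer and lid_inner below 0.006 m and z of lid_inner in the frame of tin between 0.077 and 0.0835 m and horizontal distance between lid_inner and tin below 0.006 m and angle between lid_inner's own z axis and vertical below 0.05 rad and contact force between the fingers and lid_inner below 0.05 N), for 0.2 s.
3. the outer cover alone is lifted off by the fingers, the inner lid staying seated (z of lid_inner in the frame of tin between 0.077 and 0.0835 m and horizontal distance between lid_inner and tin below 0.006 m and angle between lid_inner's own z axis and vertical below 0.05 rad and z of lid_outer in the frame of lid_inner above 0.03 m and contact force between the fingers and lid_outer above 0.5 N), for 0.1 s.
At the end, for the whole second after the job is handed in: Inner lid home in the tin (3.5 mm in height, 6 mm off centre, 0.05 rad), at rest, not touched by the fingers; cover held still in the fingers, level within 0.15 rad, at least 65 mm above its seated height, touching neither inner lid nor tin; tin upright (z of lid_inner in the frame of tin between 0.077 and 0.0835 m and horizontal distance between lid_inner and tin below 0.006 m and angle between lid_inner's own z axis and vertical below 0.05 rad and linear speed of lid_inner below 0.02 m/s and z of lid_outer in the frame of tin above 0.151 m and angle between lid_outer's own z axis and vertical below 0.15 rad and angle between tin's own z axis and vertical below 0.03 rad and linear speed of lid_outer below 0.03 m/s and contact force between the fingers and lid_outer above 0.5 N and contact force between each of the fingers, lid_outer and lid_inner below 0.05 N and contact force between lid_outer and tin below 0.05 N); the arm keeps its last pose, push and grip.
It fails at once if the outer cover is parted from the inner lid while the inner lid is not seated in the tin (lids separated early, or the inner lid pulled up with the cover) (z of lid_outer in the frame of lid_inner above 0.02 m and (z of lid_inner in the frame of tin above 0.085 m or horizontal distance between lid_inner and tin above 0.008 m)).
It fails at once if the lids are dropped onto the tin instead of being lowered (horizontal distance between lid_inner and tin below 0.04 m and z of lid_inner in the frame of tin above 0.09 m and contact force between the fingers and lid_inner below 0.02 N).
It fails at once if the inner lid is tipped over (angle between lid_inner's own z axis and vertical above 0.4 rad).
It fails at once if the tin is shifted more than 25 mm or tipped (distance of tin from where it was at the start of the episode above 0.025 m or angle between tin's own z axis and vertical above 0.2 rad).
It fails at once if the jar, ramekin, spatula, small tin, spoon or cake ring is moved more than 30 mm (distance of any of sprinkle_jar, ramekin, spatula, small_tin, spoon, lid_rest from where it was at the start of the episode above 0.03 m).
It also fails if it takes over 53 s, if anything falls off the work surface, if the arm or the gripper's body presses on something with over 40 N, if the wrist force passes 120 N, or if a joint passes its speed limit or range.

## Working session

There is one attempt and no reset: what is moved stays moved. The work goes in short steps, Python scripts to look and compute and a tool call to move; the robot and the scene stay as the last step left them, time stands still between calls to the robot, and variables do not carry over. Pictures are saved under pics/ and viewed, at most 10 in all, crops included, and the job is handed in when it is done.

Besides the shell and the picture viewer there is one more tool, called after "Emit:" by a JSON object that holds its "fn" and its "kwargs". arm_command: Moves the arm, as the interface text tells. Its arguments: {"type":"object","properties":{"commands":{"type":"string"},"newtons":{"type":"number"}},"required":["commands"]}

```bash
mkdir -p pics; cat > h.py <<'E'
import numpy as np, cv2
from scipy.spatial.transform import Rotation as R
from cell import ctrl
def snap(n):
    s=ctrl.snapshot(n); return s
def rays(s,uv):
    uv=np.atleast_2d(np.asarray(uv,float))
    K=np.array([[s['fx'],0,s['cx']],[0,s['fy'],s['cy']],[0,0,1]])
    p=cv2.undistortPoints(uv[:,None],K,np.array([s['k1'],0,0,0.]))[:,0]
    d=np.c_[p[:,0],-p[:,1],-np.ones(len(p))]
    q=s['orientation']
    return np.array(s['origin']),d@R.from_quat([q[1],q[2],q[3],q[0]]).as_matrix().T
def onplane(s,uv,z):
    o,d=rays(s,uv); return o+d*((z-o[2])/d[:,2])[:,None]
def cloud(s):
    h,w=s['depth'].shape; v,u=np.mgrid[:h,:w]
    o,d=rays(s,np.c_[u.ravel(),v.ravel()])
    return (o+d*s['depth'].ravel()[:,None]).reshape(h,w,3)
def save(s,n): cv2.imwrite('pics/'+n+'.png',s['img'][:,:,::-1])
E
python3 - <<'E'
from h import *
for n in('scene','side','wrist'):
    s=snap(n); save(s,n); print(n,s['origin'],s['orientation'],s['fx'],s['k1'])
    np.savez('pics/'+n+'.npz',**s)
E
```

```text
scene [1.20661337 0.62330692 0.75620607] [0.38483025 0.19482357 0.41932462 0.79882183] 426.67409715194873 -0.03934683934908647
side [-0.2740707  -0.7445077   0.96643391] [ 0.84137466  0.38888413 -0.1575816  -0.34062567] 416.09585503607343 -0.01825592814548454
wrist [0.62601872 0.06971046 0.3847728 ] [ 9.92443422e-01 -1.22702096e-01  2.64847362e-04  4.24027913e-04] 327.6783452616702 -0.06524874238755121
```

View pics/scene.png

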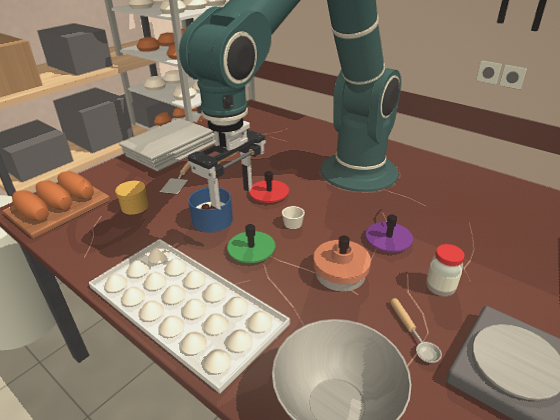

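View pics/side.png

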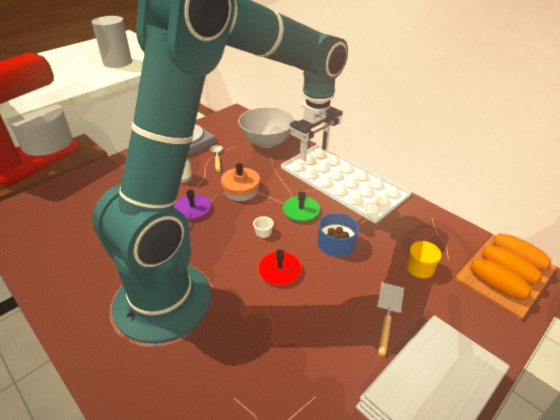

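The scene image shows these candidates for the knobbed lid:
- Copper cover on the steel ring with a black knob: scene (344,243), side (240,170).
- Green look-alike: scene (251,230).
- Red look-alike: scene (268,180).
- Purple look-alike: scene (391,222).

By the description I choose the copper one. The open blue tin with chocolates is at scene (211,210), side (338,235). The yellow tin at scene (132,197) is not the one to close.

```bash
cat > meas.py <<'E'
from h import *
def meas(s,n):
    P=cloud(s); hsv=cv2.cvtColor(s['img'],cv2.COLOR_RGB2HSV); H,S,V=[hsv[...,i].astype(int) for i in range(3)]
    ok=s['depth']>0
    z=P[...,2]; out={}
    seeds=dict(scene=((344,252),(211,208)),side=((240,178),(338,235)))[n]
    def fit(m,name,maxd):
        p=P[m]
        if len(p)<8: print(n,name,'few',len(p));return
        # algebraic circle fit + min enclosing
        c,r=cv2.minEnclosingCircle(p[:,:2].astype(np.float32))
        print(n,name,len(p),'z',np.median(p[:,2]).round(4),'circle',np.round(c,4),'r',round(r,4),'mean',p.mean(0).round(4))
    v,u=np.mgrid[:420,:560]
    near=lambda c,r:(np.hypot(u-c[0],v-c[1])<r)&ok
    a=near(seeds[0],45); 
    cop=a&(S>100)&((H<14)|(H>175))&(V>90)
    fit(cop&(abs(z-.055)<.005),'plate',0)
    fit(cop&(abs(z-.083)<.004),'necktop',0)
    fit(a&(V<70)&(abs(z-.117)<.004),'knobtop',0)
    blue=near(seeds[1],40)&(H>95)&(H<125)&(S>100)
    fit(blue&(abs(z-.08)<.005),'tinrim',0)
    fit(blue,'tinall',0)
    print(n,'zmax',z[a&(V<70)].max() if (a&(V<70)).any() else None)
if __name__=='__main__':
    for n in('scene','side'): meas(dict(np.load('pics/'+n+'.npz')),n)
    a=cv2.imread('pics/scene.png')[205:300,290:400]; b=cv2.imread('pics/side.png')[150:205,205:275]
    c=cv2.imread('pics/side.png')[205:265,300:376]; d=cv2.imread('pics/scene.png')[180:240,170:250]
    f=lambda i:cv2.resize(i,(400,300),interpolation=cv2.INTER_CUBIC)
    cv2.imwrite('pics/crop.png',np.vstack([np.hstack([f(a),f(b)]),np.hstack([f(d),f(c)])]))
E
python3 meas.py
```

```text
scene plate 1370 z 0.0555 circle [0.4927 0.2314] r 0.0727 mean [0.5023 0.2385 0.0554]
scene necktop 113 z 0.0826 circle [0.4922 0.2316] r 0.0269 mean [0.4992 0.2343 0.0825]
scene knobtop 54 z 0.1169 circle [0.4928 0.2336] r 0.0121 mean [0.4936 0.2348 0.1168]
scene tinrim 156 z 0.0785 circle [ 0.5316 -0.1952] r 0.0636 mean [ 0.539  -0.1956  0.0786]
scene tinall 1223 z 0.0506 circle [ 0.5326 -0.1973] r 0.0651 mean [ 0.5462 -0.181   0.0484]
scene zmax 0.1210284081008669
side plate 323 z 0.0533 circle [0.4892 0.2287] r 0.0728 mean [0.4814 0.2194 0.0534]
side necktop 30 z 0.0812 circle [0.4863 0.2258] r 0.0277 mean [0.4823 0.2254 0.0816]
side knobtop few 0
side tinrim 33 z 0.0777 circle [ 0.5176 -0.2061] r 0.0584 mean [ 0.4869 -0.2201  0.0779]
side tinall 443 z 0.0421 circle [ 0.523  -0.1983] r 0.0598 mean [ 0.4796 -0.2192  0.0425]
side zmax 0.11095978374526849
```

View pics/crop.png

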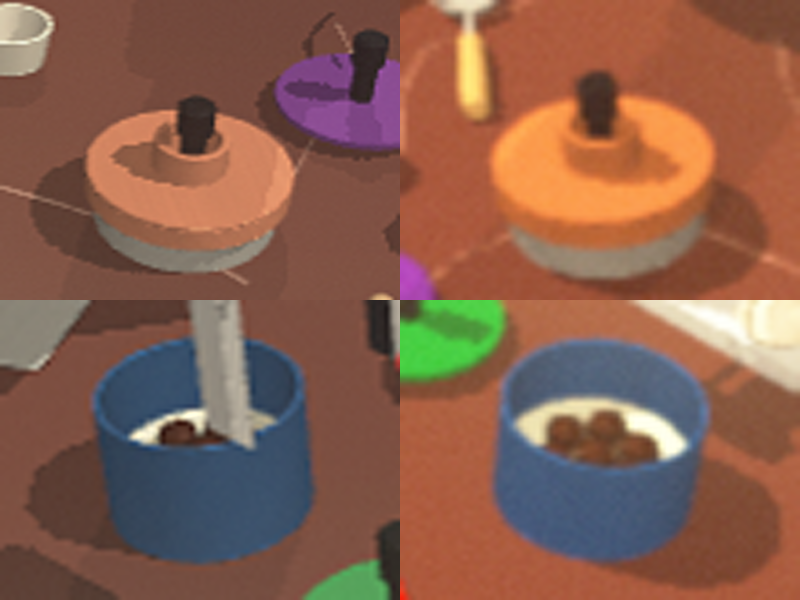

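Crop check: the top row is the copper cover on the grey ring, with the black knob through its neck. The bottom row is the open blue tin with chocolates. The fitted heights (0.117, 0.083, 0.055 and 0.078) and radii match the given sizes.

```bash
python3 - <<'E'
from h import *
s=ctrl.read_state(); q=s['eef_rot']; M=R.from_quat([q[1],q[2],q[3],q[0]]).as_matrix()
print(s['time_s'],s['ee_pos'],M.round(3).tolist())
# tool shift to lid (hover above) with camera-friendly z
for t in ([.492,.232,.24],[.53,-.197,.26]): print(t,(M.T@(np.array(t)-s['ee_pos'])/.3).round(3))
w=dict(np.load('pics/wrist.npz')); qq=w['orientation']; print('cam offset in tool',M.T@(w['origin']-s['ee_pos']), 'view dir',M.T@R.from_quat([qq[1],qq[2],qq[3],qq[0]]).as_matrix()[:,2]*-1)
# obstacles: points by depth above .03 in scene
for n in('scene',):
    d=dict(np.load('pics/'+n+'.npz')); P=cloud(d)
    for k,(u,v) in dict(jar=(449,253),ram=(293,212),yellow=(132,188),purple=(391,222),green=(251,230),red=(268,180)).items(): print(k,P[v,u].round(3))
E
```

```text
0.15 [6.24715831e-01 2.63773823e-05 2.04962134e-01] [[-0.0, 1.0, -0.001], [1.0, 0.0, -0.0], [-0.0, -0.001, -1.0]]
[0.492, 0.232, 0.24] [ 0.773 -0.442 -0.116]
[0.53, -0.197, 0.26] [-0.657 -0.316 -0.183]
cam offset in tool [ 0.06967354  0.00113329 -0.1798159 ] view dir [-2.43493450e-01  5.00046046e-04  9.69902413e-01]
jar [0.381 0.451 0.11 ]
ram [ 0.376 -0.007  0.026]
yellow [ 0.632 -0.434  0.074]
purple [0.307 0.271 0.075]
green [0.571 0.004 0.081]
red [ 0.326 -0.146  0.063]
```

Emit:
{"fn": "arm_command", "kwargs": {"commands": "0 0 0 0.77 -0.44 -0.12 1;0 0 0 0.77 -0.44 -0.12 1;0 0 0 0.77 -0.44 -0.12 1;0 0 0 0.77 -0.44 -0.12 1;0 0 0 0.77 -0.44 -0.12 1;0 0 0 0.77 -0.44 -0.12 1;0 0 0 0.77 -0.44 -0.12 1;0 0 0 0.77 -0.44 -0.12 1;0 0 0 0.77 -0.44 -0.12 1;0 0 0 0.77 -0.44 -0.12 1;0 0 0 0.77 -0.44 -0.12 1;0 0 0 0.77 -0.44 -0.12 1", "newtons": 25}}

```text
time_s: 1.15
ee_pos: [0.4935, 0.2299, 0.2412]
eef_rot: [0.0, 0.708, 0.706, -0.0]
ft_force: [-1.1, 0.2, -0.1]
opening: 1.001
gripper_force: 0.0
```

```bash
cat > wm.py <<'E'
from h import *
def circ(p):
    A=np.c_[2*p[:,:2],np.ones(len(p))]; x=np.linalg.lstsq(A,(p[:,:2]**2).sum(1),rcond=None)[0]
    return x[:2],np.sqrt(x[2]+x[:2]@x[:2])
def copper(s,zp,m=None):
    hsv=cv2.cvtColor(s['img'],cv2.COLOR_RGB2HSV); H,S,V=[hsv[...,i].astype(int) for i in range(3)]
    P=cloud(s); z=P[...,2]
    return P,H,S,V
E
python3 - <<'E'
from wm import *
s=snap('wrist'); save(s,'w1'); np.savez('pics/w1.npz',**s)
P,H,S,V=copper(s,0); z=P[...,2]; ok=s['depth']>0
for nm,z0,m in (('plate',.055,(S>90)),('neck',.083,(S>90)),('knob',.117,V<80)):
    k=ok&m&(abs(z-z0)<.004)&(np.hypot(P[...,0]-.492,P[...,1]-.232)<.09)
    p=P[k]
    if len(p)>5: c,r=cv2.minEnclosingCircle(p[:,:2].astype(np.float32)); print(nm,len(p),np.median(p[:,2]).round(4),np.round(c,4),round(r,4),p.mean(0).round(4))
t=ctrl.read_state(); print(t['time_s'],t['ee_pos'])
E
```

```text
plate 10017 0.0555 [0.4917 0.2308] 0.0712 [0.4916 0.2346 0.0555]
neck 767 0.0832 [0.4916 0.2306] 0.0261 [0.4917 0.2317 0.0831]
1.2 [0.4933862  0.23011882 0.24119043]
```

View pics/w1.png

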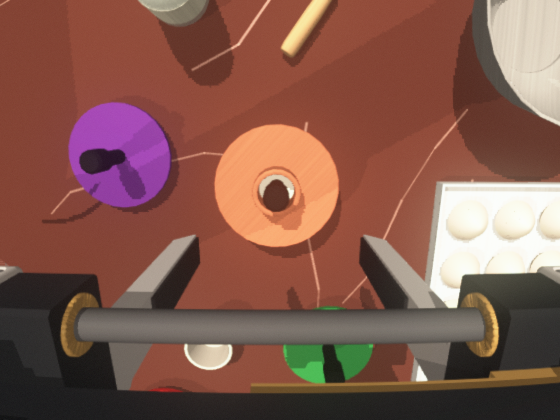

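The wrist view shows the copper plate at (277,185), with the knob at (278,195) inside its neck. Next is the knob itself.

```bash
python3 - <<'E'
from wm import *
s=dict(np.load('pics/w1.npz')); P,H,S,V=copper(s,0)
m=np.zeros((420,560),np.uint8); m[165:215,250:305]=((V<75))[165:215,250:305]
n,l,st,c=cv2.connectedComponentsWithStats(m)
for i in range(1,n):
    if st[i,4]>20: print(st[i],c[i].round(1),onplane(s,c[i],.117).round(4))
print(P[185:206:3,278].round(4)); print(V[185:206:3,278])
E
```

```text
[[0.4936 0.2442 0.1115]
 [0.4937 0.2425 0.1181]
 [0.4937 0.2395 0.1176]
 [0.4936 0.2364 0.1164]
 [0.4936 0.2338 0.1176]
 [0.4936 0.2307 0.1169]
 [0.4936 0.2281 0.1185]]
[88 93 95 92 93 91 93]
```

```bash
python3 - <<'E'
from wm import *
s=dict(np.load('pics/w1.npz')); P,H,S,V=copper(s,0)
k=(abs(P[...,2]-.117)<.0045)&(s['depth']>0)&(np.hypot(P[...,0]-.492,P[...,1]-.232)<.03)
p=P[k]; c,r=cv2.minEnclosingCircle(p[:,:2].astype(np.float32)); print(len(p),np.median(p[:,2]),c,r,p.mean(0))
v,u=np.nonzero(k); print(onplane(s,[(u.min()+u.max())/2,(v.min()+v.max())/2],.117))
E
```

```text
552 0.1171809904951556 (0.49183666706085205, 0.23174645006656647) 0.013040361925959587 [0.4916815  0.23245485 0.11692374]
[[0.49174405 0.23266171 0.117     ]]
```

Emit:
{"fn": "arm_command", "kwargs": {"commands": "0 0 0 0.007 -0.005 0.07 1;0 0 0 0.007 -0.005 0.14 1;0 0 0 0.007 -0.005 0.21 1;0 0 0 0.007 -0.005 0.28 1;0 0 0 0.007 -0.005 0.35 1;0 0 0 0.007 -0.005 0.41 1;0 0 0 0.007 -0.005 0.46 1;0 0 0 0.007 -0.005 0.49 1;0 0 0 0.007 -0.005 0.51 1;0 0 0 0.007 -0.005 0.51 1;0 0 0 0.007 -0.005 0.51 1;0 0 0 0.007 -0.005 0.51 1"}}

```text
time_s: 2.2
ee_pos: [0.492, 0.2333, 0.0893]
eef_rot: [0.0, 0.707, 0.707, 0.001]
ft_force: [0.0, -0.4, 0.2]
opening: 0.999
gripper_force: 0.0
```

Emit:
{"fn": "arm_command", "kwargs": {"commands": "0 0 0 0 0 0 -0.2;0 0 0 0 0 0 -0.3;0 0 0 0 0 0 -0.4;0 0 0 0 0 0 -0.45;0 0 0 0 0 0 -0.5;0 0 0 0 0 0 -0.6;0 0 0 0 0 0 -0.7;0 0 0 0 0 0 -1;0 0 0 0 0 0 -1;0 0 0 0 0 0 -1", "newtons": 25}}

```text
time_s: 3.03
ee_pos: [0.4914, 0.2331, 0.0884]
eef_rot: [-0.0, 0.707, 0.707, -0.0]
ft_force: [0.0, 0.4, 0.0]
opening: 0.329
gripper_force: 0.0
```

Emit:
{"fn": "arm_command", "kwargs": {"commands": "0 0 0 0 0 0 -1;0 0 0 0 0 0 -1;0 0 0 0 0 0 -1;0 0 0 0 0 0 -1;0 0 0 0 0 0 -1;0 0 0 0 0 0 -1"}}

```text
time_s: 3.53
ee_pos: [0.4913, 0.2331, 0.0884]
eef_rot: [-0.0, 0.707, 0.707, -0.0]
ft_force: [-4.0, 0.0, 2.4]
opening: 0.27
gripper_force: 25.0
```

Emit:
{"fn": "arm_command", "kwargs": {"commands": "0 0 0 0 0 -0.01 -1;0 0 0 0 0 -0.03 -1;0 0 0 0 0 -0.06 -1;0 0 0 0 0 -0.1 -1;0 0 0 0 0 -0.15 -1;0 0 0 0 0 -0.2 -1;0 0 0 0 0 -0.25 -1;0 0 0 0 0 -0.3 -1;0 0 0 0 0 -0.35 -1;0 0 0 0 0 -0.4 -1;0 0 0 0 0 -0.43 -1;0 0 0 0 0 -0.44 -1"}}

```text
time_s: 4.53
ee_pos: [0.4921, 0.2334, 0.2227]
eef_rot: [0.0, 0.707, 0.707, 0.001]
ft_force: [0.6, 0.3, -5.5]
opening: 0.268
gripper_force: 25.0
```

```bash
python3 - <<'E'
from wm import *
t=ctrl.read_state(); print(t['time_s'],t['ee_pos'],t['opening'],t['ft_force'],t['gripper_force'])
s=snap('side'); 
cv2.imwrite('pics/s2.png',cv2.resize(s['img'][100:300,150:400,::-1],(750,600)))
# tin, unobstructed now
P,H,S,V=copper(s,0); z=P[...,2]; v,u=np.mgrid[:420,:560]
for n in('side','scene'):
    s=snap(n) if n=='scene' else s; np.savez('pics/%s2.npz'%n,**s)
    P,H,S,V=copper(s,0); z=P[...,2]
    b=((H>95)&(H<125)&(S>90)&(np.hypot(P[...,0]-.53,P[...,1]+.197)<.1)).astype(np.uint8)
    c,_=cv2.findContours(b,cv2.RETR_EXTERNAL,cv2.CHAIN_APPROX_NONE); c=max(c,key=cv2.contourArea)
    # outer contour: the far part lies on rim outer edge; the points whose ray at z=.08 are at r~.0615
    W=onplane(s,c[:,0].astype(float),.08); ctr=np.array([.53,-.197])
    o=s['origin'][:2]; f=(ctr-o)/np.linalg.norm(ctr-o)
    for i in range(8):
        e=W[:,:2]-ctr; sel=(e@f>-.005)&(abs(np.linalg.norm(e,axis=1)-.0615)<(.015 if i<2 else .005))
        ctr,r=circ(W[sel])
    print(n,ctr.round(4),r.round(4),sel.sum())
E
```

```text
4.5333 [0.49207147 0.23338969 0.22265511] 0.2682919110355278 [ 0.64889003  0.28620714 -5.50625544] 24.998775149492797
side [0. 0.] 0.0 0
scene [ 0.5307 -0.1968] 0.0584 35
```

View pics/s2.png

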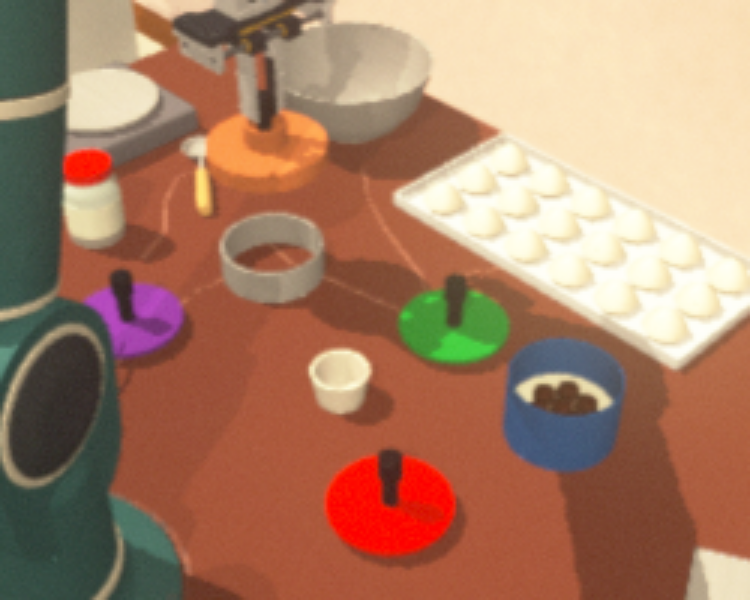

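Both lids are off the ring and level, and the ring at crop (272,258) is empty. Next I refine the tin's position at crop (565,400).

```bash
python3 - <<'E'
from wm import *
from scipy.optimize import least_squares
for n,bx in(('side2',(295,195,385,270)),('scene2',(175,175,250,245)),):
    s=dict(np.load('pics/%s.npz'%n)); P,H,S,V=copper(s,0)
    b=((H>95)&(H<130)&(S>70)).astype(np.uint8); m=np.zeros_like(b); m[bx[1]:bx[3],bx[0]:bx[2]]=b[bx[1]:bx[3],bx[0]:bx[2]]
    m=cv2.morphologyEx(m,cv2.MORPH_OPEN,np.ones((3,3)))
    c,_=cv2.findContours(m,cv2.RETR_EXTERNAL,cv2.CHAIN_APPROX_NONE); c=max(c,key=cv2.contourArea)
    pts=c[:,0].astype(float); W=onplane(s,pts,.08)[:,:2]; W0=onplane(s,pts,0)[:,:2]
    ctr0=np.array([.53,-.197]); f=ctr0-s['origin'][:2]; f/=np.linalg.norm(f)
    top=W[((W-ctr0)@f)>.0]; top=top[abs(np.linalg.norm(top-ctr0,axis=1)-.0615)<.012]
    bot=W0[((W0-ctr0)@f)<-.02]; bot=bot[abs(np.linalg.norm(bot-ctr0,axis=1)-.0615)<.012]
    print(n,cv2.boundingRect(c),len(top),len(bot))
    for nm,q in(('top',top),('bot',bot)):
        if len(q)<8: continue
        r=least_squares(lambda x:np.linalg.norm(q-x[:2],axis=1)-.0615,ctr0,loss='soft_l1',f_scale=.001)
        print(nm,r.x.round(4),'rms',np.sqrt(np.mean(r.fun**2)).round(4),'free',circ(q))
    k=(m>0)&(abs(P[...,2]-.08)<.004); q=P[k][:,:2]; print('depthrim',len(q),cv2.minEnclosingCircle(q.astype(np.float32)) if len(q) else 0)
t=ctrl.read_state(); print(t['ee_pos'])
E
```

```text
side2 (319, 232, 36, 25) 0 36
bot [ 0.5344 -0.1924] rms 0.0018 free (array([ 0.52847669, -0.19642947]), np.float64(0.055551409456488114))
depthrim 32 ((0.523466169834137, -0.19712117314338684), 0.059084970504045486)
scene2 (189, 187, 43, 45) 45 37
top [ 0.533  -0.1943] rms 0.0019 free (array([ 0.53031715, -0.19753915]), np.float64(0.05819164903090983))
bot [ 0.5267 -0.2021] rms 0.0011 free (array([ 0.52826535, -0.20026886]), np.float64(0.05957321701181201))
depthrim 163 ((0.5306481719017029, -0.1948508322238922), 0.06373123824596405)
[0.49159462 0.23314051 0.2209501 ]
```

Emit:
{"fn": "arm_command", "kwargs": {"commands": "0 0 0 -0.02 0 0 -1;0 0 0 -0.07 0 0 -1;0 0 0 -0.15 0 0 -1;0 0 0 -0.24 0 0 -1;0 0 0 -0.33 0.01 0 -1;0 0 0 -0.42 0.02 0 -1;0 0 0 -0.51 0.03 0 -1;0 0 0 -0.6 0.04 0 -1;0 0 0 -0.69 0.05 0 -1;0 0 0 -0.78 0.06 0 -1;0 0 0 -0.87 0.07 0 -1;0 0 0 -0.96 0.08 0 -1"}}

```text
time_s: 5.63
ee_pos: [0.5148, -0.0567, 0.2196]
eef_rot: [-0.0, 0.707, 0.707, -0.001]
ft_force: [0.4, 0.1, -5.6]
opening: 0.269
gripper_force: 25.0
```

Emit:
{"fn": "arm_command", "kwargs": {"commands": "0 0 0 -0.09 0.01 0 -1;0 0 0 -0.18 0.02 0 -1;0 0 0 -0.27 0.03 0 -1;0 0 0 -0.36 0.04 0 -1;0 0 0 -0.45 0.05 0 -1;0 0 0 -0.54 0.05 0 -1;0 0 0 -0.63 0.05 0 -1;0 0 0 -0.72 0.05 0 -1;0 0 0 -0.8 0.05 0 -1;0 0 0 -0.86 0.05 0 -1;0 0 0 -0.88 0.05 0 -1;0 0 0 -0.88 0.05 0 -1"}}

```text
time_s: 6.63
ee_pos: [0.5293, -0.3207, 0.2193]
eef_rot: [-0.001, 0.708, 0.706, -0.001]
ft_force: [-0.1, 0.1, -5.9]
opening: 0.27
gripper_force: 25.0
```

```bash
python3 - <<'E'
from wm import *
s=snap('wrist'); save(s,'w3'); np.savez('pics/w3.npz',**s)
t=ctrl.read_state(); print(t['time_s'],t['ee_pos'],t['opening'])
P,H,S,V=copper(s,0); k=(H>95)&(H<130)&(S>70)&(abs(P[...,2]-.08)<.006)&(s['depth']>0)&(np.hypot(P[...,0]-.53,P[...,1]+.197)<.09)
p=P[k]; print(len(p), np.median(p[:,2]) if len(p) else 0, cv2.minEnclosingCircle(p[:,:2].astype(np.float32)) if len(p) else 0, circ(p))
E
```

```text
6.6833 [ 0.5297632  -0.31914477  0.21944923] 0.27089262114718626
1599 0.0801655826797375 ((0.5318118929862976, -0.19799940288066864), 0.061134085059165955) (array([ 0.53174679, -0.1984834 ]), np.float64(0.05880647080852345))
```

View pics/w3.png

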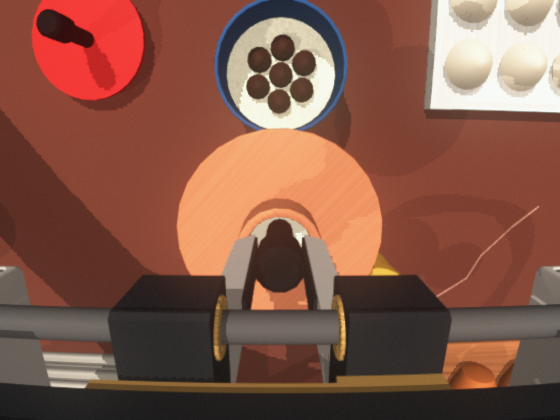

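The tin rim is fully visible, centred at about (281,65), and the held cover at (280,225) is level. I measure the offset between the two in this one image.

```bash
python3 - <<'E'
from wm import *
s=dict(np.load('pics/w3.npz')); P,H,S,V=copper(s,0); z=P[...,2]; t=ctrl.read_state(); print(t['ee_pos'])
k=(s['depth']>0)&(S>90)&(H<14)&(abs(z-.186)<.008)&(np.arange(420)[:,None]<290)
p=P[k]; zz=np.median(p[:,2]); A=np.c_[p[:,:2],np.ones(len(p))]; print('plate z',zz,'tilt',np.linalg.lstsq(A,p[:,2],rcond=None)[0][:2])
c,_=cv2.findContours(k.astype(np.uint8),cv2.RETR_EXTERNAL,cv2.CHAIN_APPROX_NONE); c=max(c,key=cv2.contourArea)[:,0].astype(float)
W=onplane(s,c,zz)[:,:2]; ctr=t['ee_pos'][:2]
for i in range(6):
    d=abs(np.linalg.norm(W-ctr,axis=1)-.071); sel=d<(.006 if i<2 else .003); ctr,r=circ(W[sel])
print('cover',ctr,r,sel.sum())
kn=(abs(z-(zz+.062))<.004)&(np.hypot(P[...,0]-ctr[0],P[...,1]-ctr[1])<.03); q=P[kn]; print('knob',len(q),cv2.minEnclosingCircle(q[:,:2].astype(np.float32)) if len(q) else '',q.mean(0))
v,u=np.nonzero(kn); print(onplane(s,[(u.min()+u.max())/2,(v.min()+v.max())/2],zz+.062))
E
```

```text
[ 0.5297632  -0.31914477  0.21944923]
plate z 0.18646752862367863 tilt [-6.84127647e-05  1.43934992e-03]
cover [ 0.53035302 -0.32260429] 0.06993072794977598 398
knob 2227 ((0.5306426286697388, -0.31209591031074524), 0.024763887748122215) [ 0.53073339 -0.31960045  0.24793336]
[[ 0.53075769 -0.3201334   0.24846753]]
```

Emit:
{"fn": "arm_command", "kwargs": {"commands": "0 0 0 0.02 0 0 -1;0 0 0 0.07 0 0 -1;0 0 0 0.14 0.004 0 -1;0 0 0 0.21 0.004 0 -1;0 0 0 0.28 0.004 0 -1;0 0 0 0.34 0.004 0.03 -1;0 0 0 0.39 0.004 0.07 -1;0 0 0 0.41 0.004 0.12 -1;0 0 0 0.41 0.004 0.17 -1;0 0 0 0.41 0.004 0.21 -1;0 0 0 0.41 0.004 0.23 -1;0 0 0 0.41 0.004 0.23 -1"}}

```text
time_s: 7.68
ee_pos: [0.531, -0.1949, 0.1503]
eef_rot: [-0.001, 0.707, 0.707, -0.0]
ft_force: [-0.7, 0.5, -5.7]
opening: 0.268
gripper_force: 25.0
```

```bash
python3 - <<'E'
from wm import *
for i in range(3):
    t=ctrl.read_state(); print(t['time_s'],t['ee_pos'].round(4) if hasattr(t['ee_pos'],'round') else t['ee_pos'],t['ft_force']); 
    if i<2: s=snap(['side','scene'][i]); save(s,['s4','c4'][i]); np.savez('pics/%s.npz'%['s4','c4'][i],**s)
a=cv2.imread('pics/s4.png')[180:270,290:390]; b=cv2.imread('pics/c4.png')[150:240,160:260]
cv2.imwrite('pics/crop4.png',np.hstack([cv2.resize(x,(400,360)) for x in(a,b)]))
E
```

```text
7.6833 [ 0.531  -0.1949  0.1503] [-0.66230663  0.47953308 -5.65045036]
7.7333 [ 0.5315 -0.1954  0.1513] [ 0.25942792 -0.604584   -4.8847654 ]
7.7833 [ 0.5319 -0.1958  0.1519] [-0.21525205 -0.0581662  -5.81715623]
```

View pics/crop4.png

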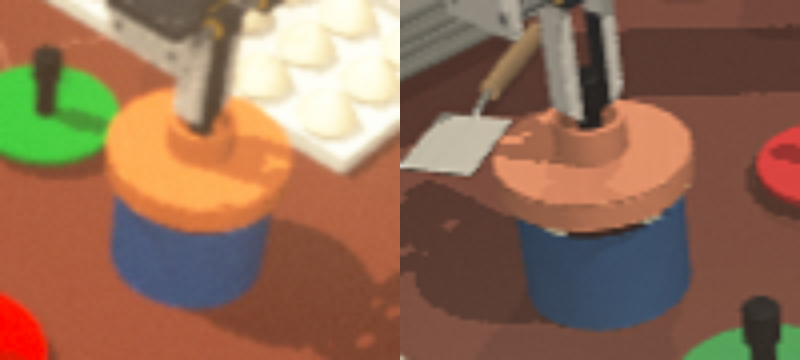

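```bash
python3 - <<'E'
from wm import *
for n,w in(('c4',(150,230,170,260)),('s4',(180,260,290,380))):
    s=dict(np.load('pics/%s.npz'%n)); P,H,S,V=copper(s,0); z=P[...,2]; v,u=np.mgrid[:420,:560]
    k=(s['depth']>0)&(S>90)&(H<16)&(v>w[0])&(v<w[1])&(u>w[2])&(u<w[3])&(z>.09)
    for nm,z0 in(('plate',.1185),('neck',.1465)):
        kk=k&(abs(z-z0)<.005)&(np.hypot(P[...,0]-.531,P[...,1]+.197)<.085); p=P[kk]
        if len(p)>5: print(n,nm,len(p),np.median(p[:,2]).round(4),cv2.minEnclosingCircle(p[:,:2].astype(np.float32)))
    # tin body with plain front vertical side now: cylinder fit on blue depth pts r=.0615
    from scipy.optimize import least_squares
    b=(H>95)&(H<130)&(S>70)&(v>w[0])&(v<w[1]+20)&(u>w[2])&(u<w[3])&(z<.08)&(z>.005); q=P[b][:,:2]
    r=least_squares(lambda x:np.linalg.norm(q-x,axis=1)-.0615,[.53,-.197],loss='soft_l1',f_scale=.002); print('tin cyl',len(q),r.x)
    # skirt cyl
    g=k&(z<.1145)&(z>.097); q=P[g][:,:2]; q=q[np.hypot(q[:,0]-.531,q[:,1]+.197)<.09]
    if len(q)>8: print('skirt',len(q),least_squares(lambda x:np.linalg.norm(q-x,axis=1)-.071,[.53,-.197],loss='soft_l1',f_scale=.002).x)
E
```

```text
c4 plate 810 0.1186 ((0.533056914806366, -0.19590185582637787), 0.07218062877655029)
c4 neck 61 0.1451 ((0.5330532193183899, -0.19312694668769836), 0.02569391019642353)
tin cyl 856 [ 0.52977256 -0.19777289]
skirt 252 [ 0.530816   -0.19779386]
s4 plate 414 0.1158 ((0.5264863967895508, -0.19448314607143402), 0.07219389826059341)
s4 neck 49 0.1437 ((0.5256683230400085, -0.197240948677063), 0.025874773040413857)
tin cyl 530 [ 0.52871898 -0.19483244]
skirt 311 [ 0.52865242 -0.1922778 ]
```

Emit:
{"fn": "arm_command", "kwargs": {"commands": "0 0 0 -0.004 0 0.01 -1;0 0 0 -0.004 0 0.02 -1;0 0 0 -0.004 0 0.03 -1;0 0 0 -0.004 0 0.04 -1;0 0 0 -0.004 0 0.05 -1;0 0 0 -0.004 0 0.055 -1;0 0 0 -0.004 0 0.06 -1;0 0 0 -0.004 0 0.065 -1;0 0 0 -0.004 0 0.07 -1;0 0 0 -0.004 0 0.07 -1;0 0 0 -0.004 0 0.07 -1;0 0 0 -0.004 0 0.07 -1"}}

```text
time_s: 8.78
ee_pos: [0.5317, -0.1971, 0.1305]
eef_rot: [0.0, 0.707, 0.707, -0.0]
ft_force: [1.0, 0.5, -5.6]
opening: 0.275
gripper_force: 25.0
```

Emit:
{"fn": "arm_command", "kwargs": {"commands": "0 0 0 0 0 0.004 -1;0 0 0 0 0 0.008 -1;0 0 0 0 0 0.012 -1;0 0 0 0 0 0.015 -1;0 0 0 0 0 0.018 -1;0 0 0 0 0 0.02 -1;0 0 0 0 0 0.02 -1;0 0 0 0 0 0.02 -1"}}

```text
time_s: 9.45
ee_pos: [0.5317, -0.1971, 0.1244]
eef_rot: [-0.0, 0.707, 0.707, -0.0]
ft_force: [-0.4, -0.1, -5.9]
opening: 0.268
gripper_force: 25.0
```

Emit:
{"fn": "arm_command", "kwargs": {"commands": "0 0 0 0 0 0.002 -1;0 0 0 0 0 0.004 -1;0 0 0 0 0 0.006 -1;0 0 0 0 0 0.006 -1;0 0 0 0 0 0.006 -1"}}

```text
time_s: 9.87
ee_pos: [0.5318, -0.1971, 0.1233]
eef_rot: [0.0, 0.707, 0.707, 0.0]
ft_force: [-4.3, 1.6, 7.2]
opening: 0.268
gripper_force: 25.0
```

Emit:
{"fn": "arm_command", "kwargs": {"commands": "0 0 0 0 0 -0.003 -1;0 0 0 0 0 -0.003 -1;0 0 0 0 0 -0.003 -0.4;0 0 0 0 0 -0.003 -0.3;0 0 0 0 0 -0.003 -0.1;0 0 0 0 0 -0.003 0.2;0 0 0 0 0 -0.003 0.6;0 0 0 0 0 -0.003 1;0 0 0 0 0 -0.003 1;0 0 0 0 0 -0.003 1;0 0 0 0 0 -0.003 1;0 0 0 0 0 -0.003 1"}}

```text
time_s: 10.87
ee_pos: [0.5317, -0.1971, 0.1235]
eef_rot: [-0.0, 0.707, 0.707, -0.0]
ft_force: [0.3, -0.4, 0.9]
opening: 0.883
gripper_force: 0.0
```

```bash
python3 - <<'E'
from wm import *
from scipy.optimize import least_squares
t=ctrl.read_state(); print(t['time_s'],t['ee_pos'],t['ft_force'],t['opening'])
s=snap('wrist'); save(s,'w5'); P,H,S,V=copper(s,0); z=P[...,2]
for nm,z0,m,rr in (('plate',.09,(S>90)&(H<16),.09),('neck',.118,(S>90)&(H<16),.04),('knob',.152,S<256,.02)):
    p=P[(s['depth']>0)&m&(abs(z-z0)<.005)&(np.hypot(P[...,0]-.532,P[...,1]+.198)<rr)]
    if len(p)>5: print(nm,len(p),np.median(p[:,2]),cv2.minEnclosingCircle(p[:,:2].astype(np.float32)))
    if nm=='plate': print('tilt',np.linalg.lstsq(np.c_[p[:,:2],np.ones(len(p))],p[:,2],rcond=None)[0][:2])
s=snap('scene'); P,H,S,V=copper(s,0); z=P[...,2]; save(s,'c5')
p=P[(S>90)&(H<16)&(abs(z-.09)<.005)&(np.hypot(P[...,0]-.532,P[...,1]+.198)<.09)]; print('scene plate',len(p),np.median(p[:,2]),cv2.minEnclosingCircle(p[:,:2].astype(np.float32)))
q=P[(H>95)&(H<130)&(S>70)&(z<.075)&(z>.005)&(np.hypot(P[...,0]-.53,P[...,1]+.197)<.09)][:,:2]; print('tin',least_squares(lambda x:np.linalg.norm(q-x,axis=1)-.0615,[.53,-.197],loss='soft_l1',f_scale=.002).x)
E
```

```text
10.8667 [ 0.53168249 -0.19708505  0.12354646] [ 0.29180126 -0.35719202  0.87020147] 0.8833168983233441
plate 22382 0.09059118316926529 ((0.5327099561691284, -0.19919055700302124), 0.07102895528078079)
tilt [ 0.00065545 -0.00034518]
neck 1864 0.11827080169198505 ((0.5331823825836182, -0.19925767183303833), 0.02597144804894924)
knob 1903 0.15216307917933908 ((0.5330842137336731, -0.19863206148147583), 0.013412677682936192)
scene plate 773 0.0905162313948139 ((0.5312223434448242, -0.19386130571365356), 0.07329612970352173)
tin [ 0.52988185 -0.19768251]
```

View pics/w5.png

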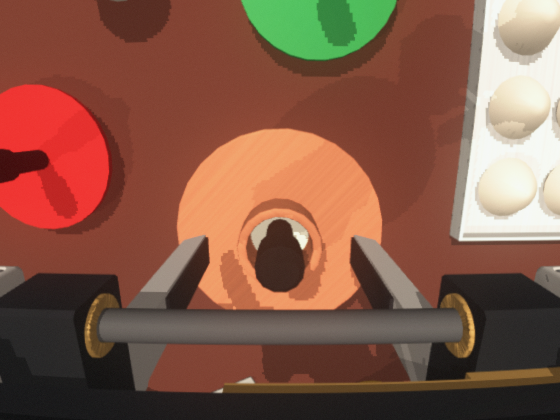

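Emit:
{"fn": "arm_command", "kwargs": {"commands": "0 0 0 -0.005 0 0.01 1;0 0 0 -0.005 0 0.025 1;0 0 0 -0.005 0 0.045 1;0 0 0 -0.005 0 0.065 1;0 0 0 -0.005 0 0.08 1;0 0 0 -0.005 0 0.09 1;0 0 0 -0.005 0 0.094 1;0 0 0 -0.005 0 0.094 1;0 0 0 -0.005 0 0.094 1;0 0 0 -0.005 0 0.094 0.4;0 0 0 -0.005 0 0.094 0.3;0 0 0 -0.005 0 0.094 0.2"}}

```text
time_s: 11.97
ee_pos: [0.5318, -0.1986, 0.0955]
eef_rot: [0.0, 0.707, 0.707, 0.0]
ft_force: [0.2, 0.7, -0.2]
opening: 0.823
gripper_force: 0.0
```

Emit:
{"fn": "arm_command", "kwargs": {"commands": "0 0 0 0 0 0 0.16;0 0 0 0 0 0 0.12;0 0 0 0 0 0 0.08;0 0 0 0 0 0 0.04;0 0 0 0 0 0 0;0 0 0 0 0 0 -0.2;0 0 0 0 0 0 -0.5;0 0 0 0 0 0 -1;0 0 0 0 0 0 -1;0 0 0 0 0 0 -1;0 0 0 0 0 0 -1", "newtons": 20}}

```text
time_s: 12.88
ee_pos: [0.5317, -0.1986, 0.0954]
eef_rot: [0.0, 0.707, 0.707, -0.0]
ft_force: [0.1, 0.8, 1.4]
opening: 0.547
gripper_force: 20.0
```

Emit:
{"fn": "arm_command", "kwargs": {"commands": "0 0 0 0 0 -0.005 -1;0 0 0 0 0 -0.015 -1;0 0 0 0 0 -0.03 -1;0 0 0 0 0 -0.05 -1;0 0 0 0 0 -0.08 -1;0 0 0 0 0 -0.11 -1;0 0 0 0 0 -0.14 -1;0 0 0 0 0 -0.17 -1;0 0 0 0 0 -0.2 -1;0 0 0 0 0 -0.23 -1;0 0 0 0 0 -0.26 -1;0 0 0 0 0 -0.28 -1"}}

```text
time_s: 13.88
ee_pos: [0.5319, -0.1987, 0.1807]
eef_rot: [0.0, 0.707, 0.707, 0.0]
ft_force: [0.5, 0.0, -2.2]
opening: 0.545
gripper_force: 20.0
```

Emit:
{"fn": "arm_command", "kwargs": {"commands": "0 0 0 0 0 -0.02 -1;0 0 0 0 0 -0.035 -1;0 0 0 0 0 -0.045 -1;0 0 0 0 0 -0.05 -1;0 0 0 0 0 -0.05 -1;0 0 0 0 0 -0.05 -1;0 0 0 0 0 -0.05 -1;0 0 0 0 0 -0.05 -1"}}

```text
time_s: 14.55
ee_pos: [0.5315, -0.1986, 0.194]
eef_rot: [-0.0, 0.707, 0.707, -0.0]
ft_force: [0.2, 0.0, -2.8]
opening: 0.545
gripper_force: 20.0
```

```bash
python3 - <<'E'
from wm import *
t=ctrl.read_state(); print(t['time_s'],t['ee_pos'],t['ft_force'],t['opening'],t['gripper_force'])
o=[]
for n,w in(('side',(150,290,280,400)),('scene',(110,250,150,270))):
    s=snap(n); P,H,S,V=copper(s,0); z=P[...,2]
    p=P[(S<60)&(V>120)&(abs(z-.086)<.006)&(np.hypot(P[...,0]-.53,P[...,1]+.197)<.08)]
    if len(p)>5: print(n,'flange z',len(p),np.median(p[:,2]),cv2.minEnclosingCircle(p[:,:2].astype(np.float32)))
    o.append(cv2.resize(s['img'][w[0]:w[1],w[2]:w[3],::-1],(400,466)))
cv2.imwrite('pics/crop6.png',np.hstack(o))
E
```

```text
14.55 [ 0.53153404 -0.1985724   0.19404022] [ 0.21803827  0.02039738 -2.82342857] 0.5452100963668324 19.999420009553432
side flange z 636 0.08451593758762366 ((0.5268265604972839, -0.19655540585517883), 0.06539352983236313)
scene flange z 817 0.08653273803274675 ((0.5325238704681396, -0.19578103721141815), 0.06594935059547424)
```

View pics/crop6.png

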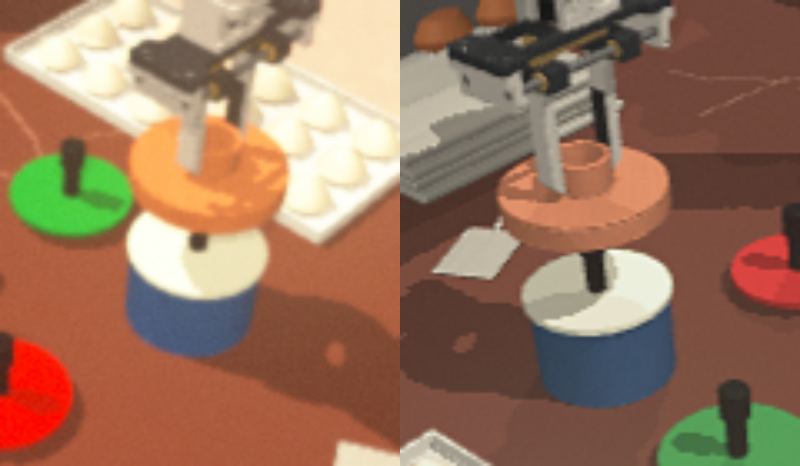

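The white inner lid sits flat on the tin with its flange top at 0.086 m, as expected. The cover is held level and still, 98 mm above where it sat, so I hand the job in.

```bash
python3 -c "
from cell import ctrl
print(ctrl.finish_job())"
```

```text
the job is handed in; nothing more can be done
None
```

I handed the job in at about 14.6 s of the 53 s allowed, with the white inner lid seated on the blue tin and the copper cover held level by its neck about 98 mm above where it sat; the hand-in returned no verdict.

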